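# Put the block-printing station away

### The job

The proof is pulled, so clear the printing station. First swing the hold-down bar of the proofing board all the way up and back, past upright; then take the lino block out from under it and set it down flat, printing face up, on the slats of the drying rack between its dowels. Lay the two paint tubes in the teal tray, one in each bay, and the marker across both combs of the dark wooden brush rest, down in any one of its notches.

Things in the scene. Friction and masses are not known exactly. Their poses are not given: they have to be found in the camera images.
- board: Fixed plywood proofing board 150 x 140 mm, top face 12 mm above the table. Origin on the table, x toward the hinge, y left. Bar axis: along y through (76, 0, 39) mm. The block lies at (4, 0) mm, underside at 12 mm, long side along x, against a low fence at +x, between four 6 mm steel pins (tops at z 24) at x = 4 +-32, y = +-35.5 mm; the middles of its long sides are free for the fingers.
- bar (a joint): Hinge of the hold-down bar, rad: 0 = level over the block, along the board's x; grows as the free end swings up and back (1.57 = upright), stop at 2.1. Stiff (black friction knob on the hinge pin): it stays where it is left; about 2 N at the grip lifts it. Aluminium bar 14 mm wide, 8 mm thick, underside 35 mm above the table at 0.
- bar_grip (a point): Middle of the red plastic grip on the free end of the bar, 36 mm long, 16 mm wide (board's y), 13 mm thick; 143 mm from the hinge axis, 39 mm above the table when the bar is down and just off the board's -x edge. Turns with the bar.
- lino_block: Lino printing block 86 (x) x 60 (y) x 22 mm high, 0.1 kg: pale wood with a brown lino face on top bearing a dark blue fern. Origin at the centre of its underside, z up through the printing face.
- tube_white_mid (a point): Middle of the paint tube with the white cap, 34 mm wide (x), 136 mm long (y), lying flat, 28 mm thick; this point is 14 mm above its underside. Grip across x.
- tube_blue_mid (a point): Middle of the paint tube with the blue cap, 42 mm wide (x), 136 mm long (y), lying flat, 28 mm thick; this point is 14 mm above its underside. Grip across x.
- marker_mid (a point): Middle of the white and blue felt marker, 16 mm thick, 135 mm long along its y, lying flat; this point is on its axis, 8 mm above the table. It may roll about its y.
- drying_rack: Fixed drying rack for one block: wooden board 150 (x) x 124 (y) mm with two slats, tops 18 mm above the table, on which the block rests centred, long side along the rack's x. Eight 8 mm dowels, tops at z 34 mm, stand round it at x = +-31, y = +-43 (long sides) and x = +-56, y = +-16 mm (ends): 9 mm of play each way. Origin on the table under the centre.
- tube_tray: Fixed teal plastic tray 160 (x) x 150 (y) mm, floor 7 mm and rim 13 mm above the table; a low rib (12 mm above the table, 5 mm thick) along x through the middle makes two bays, centred at y = +37 and -37 mm, each 152 x 68 mm. A tube lies along x in a bay. Origin on the table under the centre.
- brush_rest: Fixed dark wooden brush rest: two upright combs (12 mm thick, at x = +-40 mm) on a base 104 (x) x 146 (y) x 8 mm; each has three notches at y = -42, 0, +42 mm, 32 mm wide, notch floors 24 mm, tooth tops 41.5 mm above the table. The marker lies along x across both combs, its middle between them, where 68 mm is free for the fingers. Origin on the table under the centre.

How it is judged (in metres and radians):
On the way:
1. the hold-down bar is swung up to upright or farther (over 1.5 rad) while the block still lies in its place on the board (value of joint bar above 1.5 rad and distance of lino_block from where it was at the start of the episode below 0.015 m), for 0.2 s.
At the end, for the whole second after the job is handed in: Block flat (0.1 rad), face up on the rack's slats, centred within 13 mm each way; each tube on the teal tray's floor in a bay of its own, lengthwise, within 20 mm of mid-length; marker down in a notch of both combs, within 25 mm of centred lengthwise; all released and at rest (x of lino_block in the frame of drying_rack between -0.013 and 0.013 m and y of lino_block in the frame of drying_rack between -0.013 and 0.013 m and z of lino_block in the frame of drying_rack between 0.014 and 0.022 m and angle between lino_block's own z axis and vertical below 0.1 rad and x of tube_white_mid in the frame of tube_tray between -0.02 and 0.02 m and z of tube_white_mid in the frame of tube_tray between 0.011 and 0.031 m and angle between the y axis of each of tube_white_mid, tube_blue_mid and the x axis of tube_tray, either way round below 0.35 rad and x of tube_blue_mid in the frame of tube_tray between -0.02 and 0.02 m and z of tube_blue_mid in the frame of tube_tray between 0.011 and 0.031 m and ((y of tube_white_mid in the frame of tube_tray between 0.016 and 0.06 m and y of tube_blue_mid in the frame of tube_tray between -0.06 and -0.016 m) or (y of tube_white_mid in the frame of tube_tray between -0.06 and -0.016 m and y of tube_blue_mid in the frame of tube_tray between 0.016 and 0.06 m)) and x of marker_mid in the frame of brush_rest between -0.025 and 0.025 m and y of marker_mid in the frame of brush_rest between -0.06 and 0.06 m and z of marker_mid in the frame of brush_rest between 0.027 and 0.04 m and angle between the y axis of marker_mid and the x axis of brush_rest, either way round below 0.3 rad); the robot touches nothing.
It also fails if it takes over 115 s, if anything falls off the work surface, if the arm or the gripper's body presses on something with over 40 N, if the wrist force passes 120 N, or if a joint passes its speed limit or range.

### The arm

A 6-joint arm with a two-finger parallel gripper is mounted at the origin on a cart in front of the work surface, level with it; the furniture and walls round the work are solid. World frame = base frame: x ahead of the robot, y to its left, z up, the work surface at z = 0. Lengths are in m, angles in degrees, forces in N, time in s.
With the tool pointing down it reaches from about 0.35 to 0.875 m from the base axis. Payload 4.2 kg.
Tool frame: the origin (TCP) lies midway between the tips of the shut fingers; the grasp point (between the pads) lies 19 mm behind it; z points along the fingers, y is the line along which they close (so a half turn about z gives the same grasp; the last joint's range is limited). The gripper opens to 87 mm and grips with 3 to 60 N. Pads are 19 mm wide; open, the fingers measure 117 mm over their backs; the gripper's body (75 mm by 190 mm) begins 51 mm behind the grasp point.
Start: joints at [91.307, 22.042, 0.453, 0, -68.411, -14.817], TCP at [0.146, 0.608, 0.223] pointing down, gripper open.
Joint ranges: [-179.83, 179.83], [-69.29, 118.12], [-61.27, 80.66], [-181.25, 117.63], [-171.15, -9.14], [-177.46, 177.46]. Speed limits (degrees/s): [159.86, 159.86, 180, 180, 180, 180].

### API

Orientations are given as a 3x3 rotation matrix whose columns are the frame's x, y, z axes.
In Python, from station import r, camrig, workorder, sensors gives the robot as it stands (r), with the cameras (camrig), the job (workorder) and the readings (sensors).
- The arm moves only by the shell command python3 steer.py 'ROWS'. ROWS is a JSON list of rows, 1 to 8 of them, each of 7 numbers: the opening from 0.0 (shut) to 1.0 (fully open), then dx, dy, dz in m, then a rotation vector rx, ry, rz in degrees; each row is the pose to reach, as a shift and turn from the pose commanded when the command began, along the tool's axes at that moment; what a row does not reach only later rows make up. A row lasts 1/10 s, in which the tool goes at most 0.05 m and 8.59 degrees, less where a joint would pass 70% of its speed; a pose out of reach is approached as far as the arm can. The fingers move at their own pace and stop on an object; the grip force is fixed at half the most. Time passes only in rows, so rows that do not move let the fingers close. It prints the time, the measured TCP pose, the force, the opening and the grip force at its end.
- sensors.sense(): the state, without advancing time (a new reading comes with each control period).
- camrig.capture(name): name is "scene" or "top"; returns a dict with "pixels" (384x512x3 uint8, red, green, blue), "z_map" (384x512 float32, m along the optical axis (not along the pixel's ray), 0 where there is no reading), "K" (3x3 intrinsics, pixels), "world_from_camera" (4x4, takes a point from camera to world coordinates). Camera axes: x right, y up, looking along -z (the intrinsics and any distortion apply to the point x, -y, -z); pixel columns grow to the right and rows downward; lengths in m; the calibration is good to about 2 mm. A picture is of the moment at which its call begins.
- workorder.finish_job(): hands the job in; it is judged then, once.
The state is a dict: "time_s": time; "joints": joint angles; "joint_velocities": joint speeds; "effort": joint torques, N m; "tcp_pos": TCP position; "ee_rot": TCP orientation; "wrist_force": force on the tool from outside, world axes, zero at the start; "moment": the same for the moment, N m; "gripper_width": opening from 0.0 (shut) to 1.0 (fully open); "gripper_force": force on a finger pad.
Only numpy, scipy, OpenCV 4.12 (cv2) and the standard library are available. Lean on these libraries where they do the work, as an engineer would, in place of code of your own. Each camera call takes 0.05 s, during which the arm holds its last target. There are 200 camera calls.

## Working session

There is one attempt and no reset: what is moved stays moved. The work goes in short steps, Python scripts to look and compute and a shell command to move; the robot and the scene stay as the last step left them, time stands still between calls to the robot, and variables do not carry over. Pictures are saved under pics/ and viewed, at most 14 in all, crops included, and the job is handed in when it is done.

```bash
ls; mkdir -p pics
cat > h.py <<'E'
import numpy as np, cv2
from station import r, camrig, workorder, sensors
def snap(cam,name):
    c=camrig.capture(cam); cv2.imwrite(f'pics/{name}.png',cv2.cvtColor(c['pixels'],cv2.COLOR_RGB2BGR)); np.savez(f'pics/{name}.npz',**c); return c
def world(c,u,v,z=None):
    """world point at pixel; z: intersect plane z, else depth"""
    K=c['K'];T=c['world_from_camera']
    d=np.array([(u-K[0,2])/K[0,0],-(v-K[1,2])/K[1,1],-1.0])
    if z is None:
        w=c['z_map'][int(round(v)),int(round(u))]
        return (T@np.append(d*w,1))[:3]
    D=T[:3,:3]@d; o=T[:3,3]
    return o+D*(z-o[2])/D[2]
E
python3 - <<'E'
from h import *
for n in('scene','top'):
    c=snap(n,n+'0'); print(c['K'],c['world_from_camera'].round(3), [k for k in c])
    cv2.imwrite(f'pics/{n}0b.png',cv2.resize(cv2.imread(f'pics/{n}0.png'),(800,600),interpolation=cv2.INTER_CUBIC))
s=sensors.sense(); print(s)
E
```

```text
pics
station.py
steer.py
[[434.60435343   0.         249.46446808]
 [  0.         434.60435343 191.19823297]
 [  0.           0.           1.        ]] [[ 0.615  0.588 -0.525 -0.071]
 [-0.788  0.442 -0.428 -0.502]
 [-0.019  0.677  0.735  0.924]
 [ 0.     0.     0.     1.   ]] ['pixels', 'z_map', 'K', 'world_from_camera']
[[403.73989604   0.         255.18609462]
 [  0.         403.73989604 189.33721842]
 [  0.           0.           1.        ]] [[ 2.500e-02  9.970e-01 -7.100e-02  4.720e-01]
 [-1.000e+00  2.500e-02 -1.000e-03  1.200e-02]
 [ 1.000e-03  7.100e-02  9.970e-01  1.463e+00]
 [ 0.000e+00  0.000e+00  0.000e+00  1.000e+00]] ['pixels', 'z_map', 'K', 'world_from_camera']
{'time_s': 0.1, 'joints': array([ 9.13059946e+01,  2.20872285e+01,  3.87614063e-01, -2.49040036e-02,
       -6.84109109e+01, -1.48170162e+01]), 'joint_velocities': array([-0.11626689, -0.02313327,  0.18351338,  0.13925113, -0.00417735,
        0.11465413]), 'effort': array([-6.17593196e-04, -3.91686416e+01,  1.87937021e+01,  4.23188746e+00,
        1.34953758e-02, -7.33126694e-05]), 'tcp_pos': array([0.14587505, 0.60718724, 0.2215609 ]), 'ee_rot': array([[ 9.72287546e-01, -2.33787933e-01, -3.60093626e-04],
       [-2.33788188e-01, -9.72285621e-01, -1.93770727e-03],
       [ 1.02898724e-04,  1.96819429e-03, -9.99998058e-01]]), 'wrist_force': array([-0.83151348, -0.29646326, -1.01624884]), 'moment': array([-0.03671133,  0.04146859, -0.02352572]), 'gripper_force': 0.0, 'gripper_width': 0.9969076887669438}
```

View pics/scene0b.png

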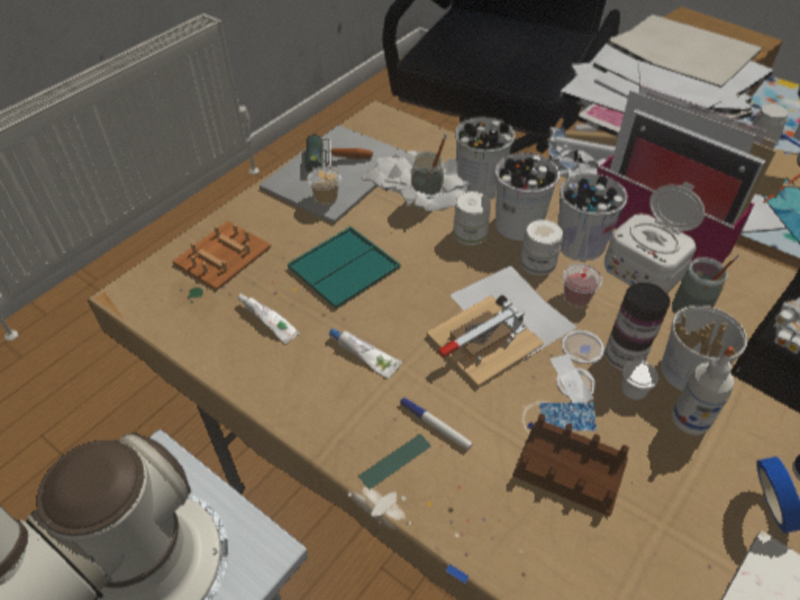

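View pics/top0b.png

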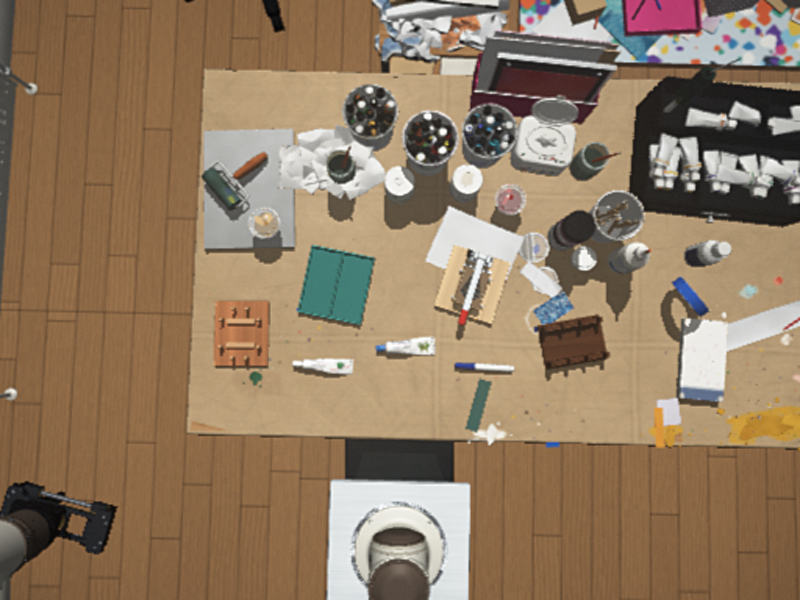

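Run:
```python
import cv2
t=cv2.imread('pics/top0.png')[140:270,130:400]; cv2.imwrite('pics/tc.png',cv2.resize(t,None,fx=2.96,fy=2.96,interpolation=cv2.INTER_CUBIC))
s=cv2.imread('pics/scene0.png')
cv2.imwrite('pics/s1.png',cv2.resize(s[135:265,105:265],None,fx=4.5,fy=4.5,interpolation=cv2.INTER_CUBIC))
cv2.imwrite('pics/s2.png',cv2.resize(s[185:335,245:410],None,fx=4,fy=4,interpolation=cv2.INTER_CUBIC))
```

```text
(no output)
```

View pics/tc.png

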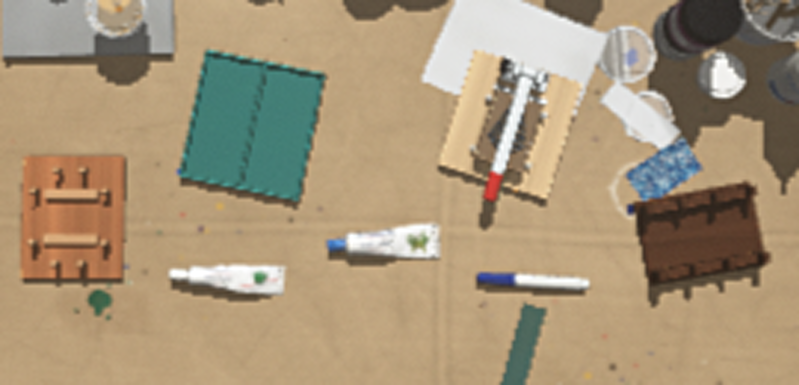

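View pics/s1.png

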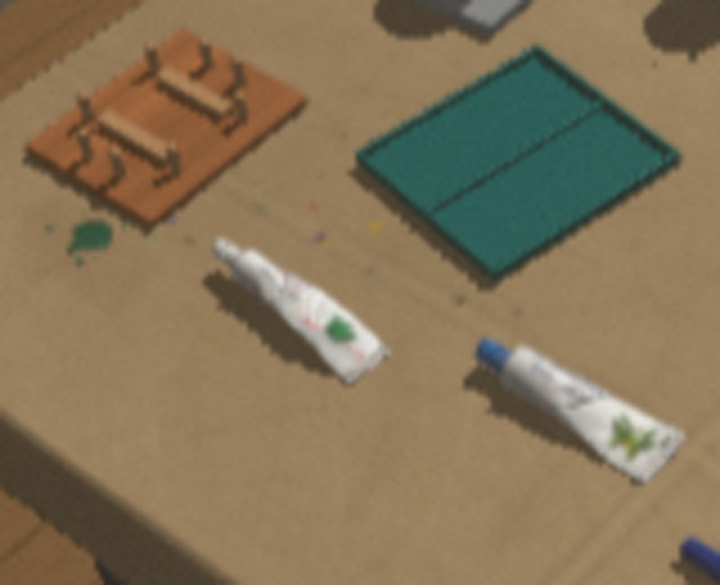

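View pics/s2.png

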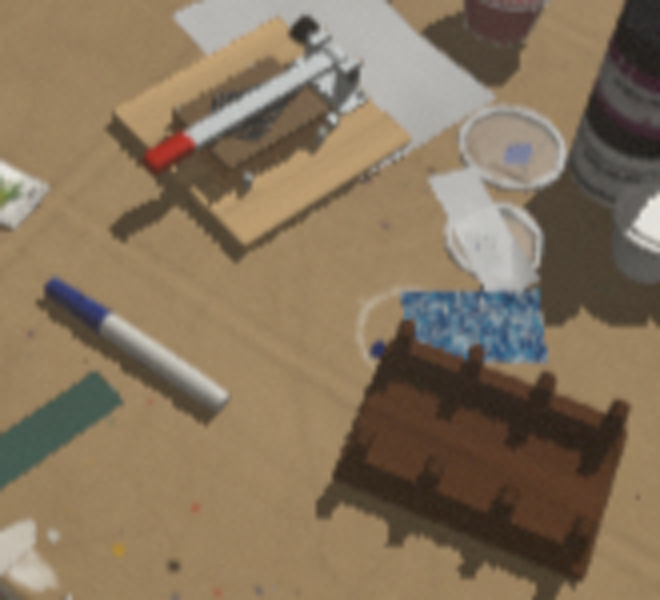

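Overviews: the rack is at the left (top crop ~(73,218)), the tray at (253,127), and the board at (513,125) with its grip at (492,187). The white tube is at (228,278), the blue tube at (385,242), the marker at (533,282), and the brush rest at (700,240). I'll fit poses from these corner picks in both cameras and cross-check with depth.

```bash
cat > fit.py <<'E'
from h import *
from scipy.optimize import least_squares
C={n:dict(np.load(f'pics/{n}0.npz')) for n in('top','scene')}
crop={'t':('top',130,140,2.96),'a':('scene',105,135,4.5),'b':('scene',245,185,4)}
def proj(c,p):
    T=np.linalg.inv(c['world_from_camera']); q=p@T[:3,:3].T+T[:3,3]
    return np.c_[c['K'][0,2]-c['K'][0,0]*q[:,0]/q[:,2], c['K'][1,2]+c['K'][1,1]*q[:,1]/q[:,2]]
def fit(name,g,pts,fz=False):
    def res(p):
        o=[];c,s=np.cos(p[2]),np.sin(p[2])
        for k,u,v,x,y,z in pts:
            n,u0,v0,f=crop[k]; z=p[3] if z is None else z/1e3; x,y=x/1e3,y/1e3
            w=np.array([[p[0]+c*x-s*y,p[1]+s*x+c*y,z]])
            o+=list(proj(C[n],w)[0]-[u0+(u+.5)/f-.5,v0+(v+.5)/f-.5])
        return np.array(o)
    s=least_squares(res,list(g)+[.01],loss='soft_l1')
    print(name,s.x[:2].round(4),np.degrees(s.x[2]).round(2),'z',s.x[3].round(4)); print('  ',res(s.x).reshape(-1,2).round(1).tolist())
E
python3 - <<'E'
from fit import *
fit('board',(.55,-.05,-.2),[('t',480,48,75,70,12),('t',440,168,-75,70,12),('t',547,202,-75,-70,12),('b',113,112,-75,70,12),('b',240,245,-75,-70,12),('b',410,130,75,-70,12),('b',283,17,75,70,12),('t',492,187,-67,0,45),('b',168,150,-67,0,42)])
fit('rack',(.4,.5,0),[('a',204,42,56,16,34),('a',236,65,56,-16,34),('a',152,50,31,43,34),('a',240,97,31,-43,34),('a',84,97,-31,43,34),('a',175,150,-31,-43,34),('a',80,135,-56,16,34),('a',117,155,-56,-16,34),('a',27,150,-75,62,None),('a',150,220,-75,-62,None),('a',307,98,75,-62,None),('a',183,32,75,62,None),('t',22,155,75,62,None),('t',125,155,75,-62,None),('t',124,282,-75,-62,None),('t',22,282,-75,62,None)])
fit('tray',(.5,.3,-.2),[('a',358,157,-80,75,13),('a',537,50,80,75,13),('a',680,157,80,-75,13),('a',493,275,-80,-75,13),('t',208,52,80,75,13),('t',325,75,80,-75,13),('t',298,203,-80,-75,13),('t',181,180,-80,75,13)])
# depth clouds
P=[]
for n,c in C.items():
    v,u=np.mgrid[:384,:512]; w=c['z_map'].ravel(); K=c['K']
    d=np.c_[(u.ravel()-K[0,2])/K[0,0]*w,-(v.ravel()-K[1,2])/K[1,1]*w,-w]
    q=d@c['world_from_camera'][:3,:3].T+c['world_from_camera'][:3,3]; P.append((n,q[w>0],c['pixels'].reshape(-1,3)[w>0].astype(int)))
for n,q,col in P:
    print(n,'table',np.median(q[(abs(q[:,0]-.35)<.02)&(abs(q[:,1]-.15)<.02),2]))
def rect(name,u,v,R,lo,hi):
    for n,q,col in P:
        c=world(C['top'],130+u/2.96,140+v/2.96,.02)
        m=(np.hypot(*(q[:,:2]-c[:2]).T)<R)&(q[:,2]>lo)&(q[:,2]<hi); x=q[m]
        b=cv2.minAreaRect((x[:,:2]*1000).astype(np.float32)); mu=np.median(x[:,2])
        print(name,n,m.sum(),np.round(b[0],1),np.round(b[1],1),round(b[2],1),'zmed',mu.round(4),'zmax',x[:,2].max().round(4))
rect('white',228,278,.085,.006,.05)
rect('blue',385,242,.085,.006,.05)
rect('marker',533,282,.085,.006,.05)
rect('rest top',703,235,.11,.03,.06)
rect('rest all',703,235,.115,.005,.06)
rect('rack',73,218,.12,.004,.06)
rect('racktop',73,218,.1,.013,.06)
rect('tray',253,127,.13,.003,.06)
E
```

```text
board [ 0.6053 -0.1574] -17.54 z 0.01
   [[-0.9, 0.6], [-0.7, -0.8], [0.1, 0.3], [-1.3, -0.3], [-0.3, 1.0], [0.8, 3.1], [-1.5, 0.1], [1.9, -3.5], [3.7, -1.6]]
rack [0.4796 0.3693] 1.6 z 0.0108
   [[-0.2, 0.1], [0.1, -1.0], [-0.5, -0.6], [-0.3, -0.2], [-0.4, 0.0], [-0.6, -0.3], [0.4, -0.2], [-0.4, -0.3], [-1.1, -0.5], [0.1, 1.1], [0.6, -0.4], [-0.1, -0.8], [1.3, 0.6], [1.0, 0.5], [0.8, -0.5], [0.6, -0.4]]
tray [0.5961 0.1561] -9.98 z 0.01
   [[-1.4, -0.4], [-0.3, -0.9], [0.0, -0.4], [-0.1, 0.5], [0.0, -0.3], [1.1, 0.1], [1.3, 0.2], [-0.1, -0.3]]
top table 0.00025098211464236186
scene table -0.0012706390942131551
white top 284 [413.  192.2] [143.2 139.6] 36.5 zmed 0.0181 zmax 0.0312
white scene 329 [415.1 181.9] [125.8  48.9] 74.4 zmed 0.019 zmax 0.0322
blue top 269 [457.7  -7.8] [140.3 161.7] 24.5 zmed 0.0161 zmax 0.0321
blue scene 374 [450.6  -7. ] [ 50.1 138.6] 11.6 zmed 0.0165 zmax 0.0303
marker top 190 [ 420.7 -190.9] [145.4 154.6] 24.3 zmed 0.0124 zmax 0.0213
marker scene 315 [ 414.8 -188.9] [103.1  94.3] 45.9 zmed 0.0134 zmax 0.0203
rest top top 99 [ 480.7 -388.7] [ 91.  135.7] 11.3 zmed 0.0382 zmax 0.0465
rest top scene 254 [ 478.9 -391.2] [ 94.1 135.6] 11.3 zmed 0.0393 zmax 0.0449
rest all top 1154 [ 478.  -387.5] [206.7 223.8] 83.7 zmed 0.0089 zmax 0.0465
rest all scene 3039 [ 486.1 -390.5] [202.6 190.8] 76.8 zmed 0.0092 zmax 0.0449
rack top 1615 [479.4 367.2] [234.5 230. ] 85.8 zmed 0.0098 zmax 0.0377
rack scene 1412 [476.4 364.5] [171.8 230.7] 73.6 zmed 0.0098 zmax 0.037
racktop top 383 [479.7 372.3] [146.6 121.5] 1.4 zmed 0.0157 zmax 0.0377
racktop scene 286 [479.2 366.8] [112.1 139.4] 90.0 zmed 0.0176 zmax 0.037
tray top 2006 [593.7 157.6] [251.7 254.3] 56.2 zmed 0.0069 zmax 0.0451
tray scene 2048 [593.8 150.1] [238.4 250.2] 68.2 zmed 0.007 zmax 0.0409
```

Run:
```python
from fit import *
pi2=np.pi/2
fit('boardcentre',(.6,-.15,-.3),[('t',480,48,75,70,12),('t',440,168,-75,70,12),('t',547,202,-75,-70,12),('b',113,112,-75,70,12),('b',240,245,-75,-70,12),('b',410,138,75,-70,12),('b',283,17,75,70,12)])
fit('white',(.41,.18,0),[('t',170,274,0,68,14),('t',284,280,0,-68,14),('a',218,242,0,68,14),('a',368,368,0,-68,14)])
fit('blue',(.45,0,0),[('t',328,244,0,68,14),('t',438,242,0,-68,14),('a',480,348,0,68,14),('a',664,460,0,-68,14)])
fit('marker',(.41,-.19,0),[('t',478,278,0,67,8),('t',590,285,0,-67,8),('b',48,285,0,67,8),('b',225,405,0,-67,8)])
for n,c in C.items():
    p=c['pixels'].astype(int); m=(p[...,0]>110)&(p[...,1]<60)&(p[...,2]<70)
    k,l,st,ce=cv2.connectedComponentsWithStats(m.astype(np.uint8))
    for i in range(1,k):
        if st[i,4]>12:
            vs,us=np.where(l==i); W=np.array([world(c,u,v) for u,v in zip(us,vs)])
            if W[:,0].max()<.7: print(n,'red',st[i],W.mean(0).round(4),W.min(0).round(3),W.max(0).round(3))
c=C['scene']
# block and bar points: z by scene depth
for u,v in[(173,117),(225,167),(222,140),(245,115),(290,120),(330,62),(260,96)]:
    print(u,v,world(c,245+u/4,185+v/4).round(4))
```

```text
boardcentre [ 0.6069 -0.1583] -17.72 z 0.01
   [[-0.5, 0.1], [-0.4, -1.4], [0.3, -0.1], [-0.6, -0.5], [0.3, 0.7], [1.4, 1.0], [-0.8, -0.1]]
white [0.4135 0.1832] -2.78 z 0.01
   [[0.4, -0.3], [-0.2, 0.5], [0.3, 1.5], [-0.3, -3.1]]
blue [ 0.458  -0.0051] 1.86 z 0.01
   [[0.0, 0.2], [0.9, 0.6], [0.3, 0.0], [-0.3, -1.8]]
marker [ 0.4174 -0.1877] -1.83 z 0.01
   [[0.3, 0.1], [-0.2, -0.1], [0.3, 0.2], [-0.3, -0.2]]
scene red [281 218  12   9  53] [ 0.528  -0.1342  0.0451] [ 0.511 -0.143  0.019] [ 0.562 -0.12   0.05 ]
173 117 [ 0.5634 -0.116   0.0307]
225 167 [ 0.5495 -0.1664  0.0301]
222 140 [ 0.5642 -0.1541  0.0341]
245 115 [ 0.586  -0.1571  0.0409]
290 120 [ 0.6061 -0.1801  0.0331]
330 62 [ 0.6576 -0.1783  0.0432]
260 96 [ 0.6017 -0.1582  0.0462]
```

```bash
cat > go.py <<'E'
import sys
from h import *
from scipy.spatial.transform import Rotation as Ro
# usage: go.py x y z [yaw of tool x axis in world, deg] -> shift & turn in tool axes (tool down)
a=list(map(float,sys.argv[1:])); s=sensors.sense(); R=s['ee_rot']
if len(a)>3:
    c,q=np.cos(np.radians(a[3])),np.sin(np.radians(a[3])); T=np.array([[c,q,0],[q,-c,0],[0,0,-1]])
    print('turn',np.degrees(Ro.from_matrix(R.T@T).as_rotvec()).round(2))
print('shift',(R.T@(np.array(a[:3])-s['tcp_pos'])).round(4),'tcp',s['tcp_pos'].round(4),'j',s['joints'].round(0))
E
python3 go.py .528 -.133 .16 -17.7
python3 - <<'E'
from fit import *
for n,c in C.items():
    v,u=np.mgrid[:384,:512]; w=c['z_map'].ravel(); K=c['K']
    d=np.c_[(u.ravel()-K[0,2])/K[0,0]*w,-(v.ravel()-K[1,2])/K[1,1]*w,-w]
    q=d@c['world_from_camera'][:3,:3].T+c['world_from_camera'][:3,3]; q=q[w>0]
    g=np.zeros((11,20))
    for x,y,z in q:
        i,j=int((x-.35)//.05),int((.5-y)//.05)
        if 0<=i<11 and 0<=j<20: g[i,j]=max(g[i,j],z)
    print(n,'rows x .35+.05i, cols y .5-.05j, cm'); print((g*100).round(0).astype(int)[::-1])
E
```

```text
turn [ 0.11 -0.01  4.18]
shift [0.5446 0.6302 0.0629] tcp [0.1459 0.6072 0.2216] j [ 91.  22.   0.  -0. -68. -15.]
top rows x .35+.05i, cols y .5-.05j, cm
[[ 4  5  4  4  5  6 11 17  6 14 14 15 14 14 14 10 10 11 17  1]
 [ 6  6  5  2  5  5 11 11  8  9 13  7  9  9  6  6  1  1 11 11]
 [ 2  6  5  7  7  1  4  6  1  9  8  1  4  1  6  6 15 15 11 11]
 [ 2  2  7  7  7  1  1  1  1  1  1  1  1  1  2  2 16 16 14 11]
 [ 2  2  2  7  2  2  2  5  2  1  1  2  5  5  2  2 15 16  5 17]
 [ 1  1  1  1  1  2  2  1  2  1  1  2  4  5  2  1  1  5  5 12]
 [ 1  1  2  1  1  2  1  2  2  1  1  2  5  5  2  1  2  1  1  1]
 [ 1  3  4  4  1  2  2  2  2  1  1  1  5  2  2  1  4  4  5  1]
 [ 1  3  2  4  1  1  1  1  2  3  3  1  1  1  1  1  2  2  4  4]
 [ 1  4  4  2  2  3  3  2  2  3  2  1  2  2  2  2  4  5  4  4]
 [ 1  1  1  1  1  1  3  1  1  1  1  1  1  1  1  1  1  1  1  1]]
scene rows x .35+.05i, cols y .5-.05j, cm
[[ 5  5  4  4  5  5 11 17  6 14 14 14 14 14 14 10 10 11 17  0]
 [ 5  5  5  2  4  5 11 11  8  9 14 14  9  9  6  6  0  0 11 11]
 [ 2  5  5  7  7  0  4  5  1  8  8  1  8  1  6  6  0 15 11 11]
 [ 2  2  6  7  7  0  0  0  0  1  1  1  1  1  2  2 15 15 11 11]
 [ 1  2  2  7  7  2  2  4  2  1  1  1  5  5  2  2 15 15  5 18]
 [ 0  1  0  0  1  2  1  1  2  0  4  1  4  5  2  1  1  5  5 12]
 [ 0  1  1  1  0  2  2  1  1  0  1  2  5  5  2  1  1  2  0  0]
 [ 0  3  3  3  0  2  2  2  1  0  1  1  5  4  2  1  4  4  4  4]
 [ 0  3  2  3  0  1  1  0  2  3  2  1  1  0  1  1  3  1  4  4]
 [ 0  3  4  4  1  3  3  2  2  3  2  1  2  2  2  2  4  4  4  4]
 [ 1  0  1  1  0  0  2  2  0  1  1  0  0  1  0  1  0  1  1  0]]
```

```bash
python3 steer.py '[[1,0.27,0.315,0,0,0,0],[1,0.27,0.315,0,0,0,0],[1,0.27,0.315,0,0,0,0],[1,0.27,0.315,0,0,0,0],[1,0.27,0.315,0,0,0,0],[1,0.27,0.315,0,0,0,0],[1,0.27,0.315,0,0,0,0],[1,0.27,0.315,0,0,0,0]]'
python3 steer.py '[[1,0.27,0.315,0.06,0,0,4],[1,0.27,0.315,0.06,0,0,4],[1,0.27,0.315,0.06,0,0,4],[1,0.27,0.315,0.06,0,0,4],[1,0.27,0.315,0.06,0,0,4],[1,0.27,0.315,0.06,0,0,4],[1,0.27,0.315,0.06,0,0,4],[1,0.27,0.315,0.06,0,0,4]]'
python3 go.py .528 -.133 .12 -17.7
```

```text
time_s: 0.9
tcp_pos: [0.3283, 0.2495, 0.2225]
ee_rot: [[0.973, -0.233, -0.0], [-0.233, -0.973, 0.0], [-0.0, -0.0, -1.0]]
wrist_force: [1.5, 0.6, 0.5]
gripper_width: 1.001
gripper_force: 0.0
time_s: 1.7
tcp_pos: [0.5088, -0.103, 0.1647]
ee_rot: [[0.954, -0.301, -0.0], [-0.301, -0.954, 0.0], [-0.0, 0.0, -1.0]]
wrist_force: [-0.0, 1.0, 0.2]
gripper_width: 1.0
gripper_force: 0.0
turn [0.   0.02 0.18]
shift [0.0274 0.0229 0.0447] tcp [ 0.5088 -0.103   0.1647] j [  6.  15. -19.  -0. -56.  66.]
```

```bash
python3 steer.py '[[1,0.027,0.023,0.03,0,0,0],[1,0.027,0.023,0.045,0,0,0],[1,0.027,0.023,0.09,0,0,0],[1,0.027,0.023,0.09,0,0,0],[1,0.027,0.023,0.09,0,0,0]]'
python3 go.py .528 -.133 .022 -17.7
python3 - <<'E'
from h import *
c=snap('scene','s1p'); cv2.imwrite('pics/g1.png',cv2.resize(c['pixels'][150:290,230:400,::-1],None,fx=4,fy=4,interpolation=cv2.INTER_CUBIC))
E
```

```text
time_s: 2.2
tcp_pos: [0.5269, -0.1311, 0.0751]
ee_rot: [[0.954, -0.3, -0.002], [-0.3, -0.954, -0.001], [-0.002, 0.001, -1.0]]
wrist_force: [0.2, 0.7, 0.7]
gripper_width: 1.005
gripper_force: 0.0
turn [0.08 0.11 0.22]
shift [0.0017 0.0014 0.0531] tcp [ 0.5269 -0.1311  0.0751] j [  3.  23. -22.   0. -45.  69.]
```

View pics/g1.png

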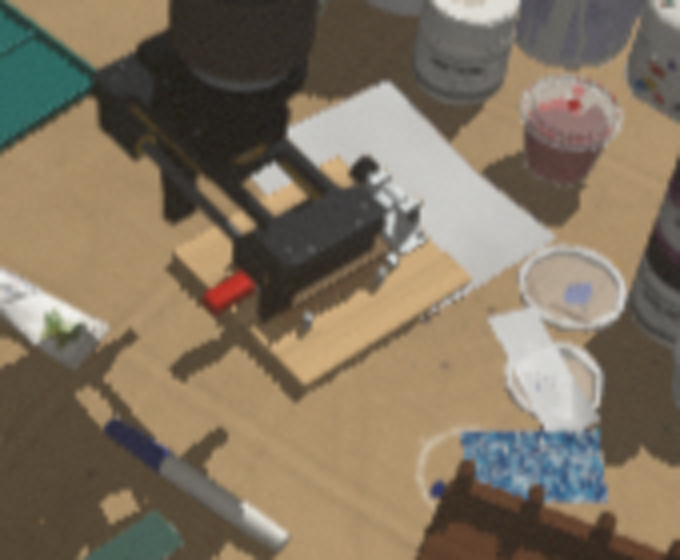

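The right fingertip is at about (270,300) on the near side of the bar and the other is behind it. The grip at (230,292) lies between them. I'll descend and close.

```bash
python3 steer.py '[[1,0.001,0.001,0.03,0,0,0],[1,0.001,0.001,0.053,0,0,0],[1,0.001,0.001,0.053,0,0,0],[0,0.001,0.001,0.053,0,0,0],[0,0.001,0.001,0.053,0,0,0],[0,0.001,0.001,0.053,0,0,0],[0,0.001,0.001,0.053,0,0,0],[0,0.001,0.001,0.053,0,0,0]]'
python3 steer.py '[[0,0,0,0,0,0,0],[0,0,0,0,0,0,0],[0,0,0,0,0,0,0],[0,0,0,0,0,0,0]]'
```

```text
time_s: 3.05
tcp_pos: [0.5282, -0.1322, 0.0229]
ee_rot: [[0.954, -0.301, 0.001], [-0.301, -0.954, 0.0], [0.001, -0.0, -1.0]]
wrist_force: [-0.7, -0.5, -0.6]
gripper_width: 0.633
gripper_force: 0.0
time_s: 3.45
tcp_pos: [0.5279, -0.1322, 0.0222]
ee_rot: [[0.954, -0.301, -0.0], [-0.301, -0.954, -0.0], [-0.0, 0.0, -1.0]]
wrist_force: [-0.4, -0.2, 0.3]
gripper_width: 0.263
gripper_force: 0.0
```

```bash
python3 steer.py '[[0,0,0,0,0,0,0],[0,0,0,0,0,0,0],[0,0,0,0,0,0,0]]'
python3 steer.py '[[0,0.001,0,-0.019,0,0,0],[0,0.005,0,-0.037,0,0,0],[0,0.011,0,-0.055,0,0,0],[0,0.019,0,-0.072,0,0,0],[0,0.019,0,-0.072,0,0,0]]'
```

```text
time_s: 3.75
tcp_pos: [0.528, -0.1319, 0.0222]
ee_rot: [[0.954, -0.3, -0.0], [-0.3, -0.954, 0.0], [-0.0, -0.0, -1.0]]
wrist_force: [-0.2, 2.1, -0.1]
gripper_width: 0.179
gripper_force: 30.0
time_s: 4.25
tcp_pos: [0.5473, -0.1377, 0.096]
ee_rot: [[0.954, -0.301, 0.003], [-0.301, -0.954, 0.0], [0.003, -0.001, -1.0]]
wrist_force: [0.4, 2.5, 1.1]
gripper_width: 0.182
gripper_force: 30.0
```

```bash
python3 steer.py '[[0,0.011,0,-0.016,0,0,0],[0,0.023,0,-0.03,0,0,0],[0,0.037,0,-0.042,0,0,0],[0,0.052,0,-0.052,0,0,0],[0,0.069,0,-0.06,0,0,0],[0,0.087,0,-0.067,0,0,0],[0,0.087,0,-0.067,0,0,0]]'
python3 steer.py '[[0,0.018,0,-0.003,0,0,0],[0,0.037,0,-0.004,0,0,0],[0,0.056,0,-0.003,0,0,0],[0,0.074,0,0,0,0,0],[0,0.088,0,0.005,0,0,0],[0,0.091,0,0.006,0,0,0],[0,0.091,0,0.006,0,0,0]]'
python3 - <<'E'
from h import *
c=snap('scene','s2p'); cv2.imwrite('pics/g2.png',cv2.resize(c['pixels'][100:270,230:430,::-1],None,fx=3.5,fy=3.5,interpolation=cv2.INTER_CUBIC))
E
```

```text
time_s: 4.95
tcp_pos: [0.6306, -0.1627, 0.1608]
ee_rot: [[0.954, -0.301, 0.001], [-0.301, -0.954, 0.002], [0.001, -0.002, -1.0]]
wrist_force: [0.6, 6.2, 3.3]
gripper_width: 0.182
gripper_force: 30.0
time_s: 5.65
tcp_pos: [0.7183, -0.189, 0.1552]
ee_rot: [[0.954, -0.299, 0.005], [-0.299, -0.954, 0.002], [0.004, -0.003, -1.0]]
wrist_force: [3.2, 7.1, 4.0]
gripper_width: 0.183
gripper_force: 30.0
```

View pics/g2.png

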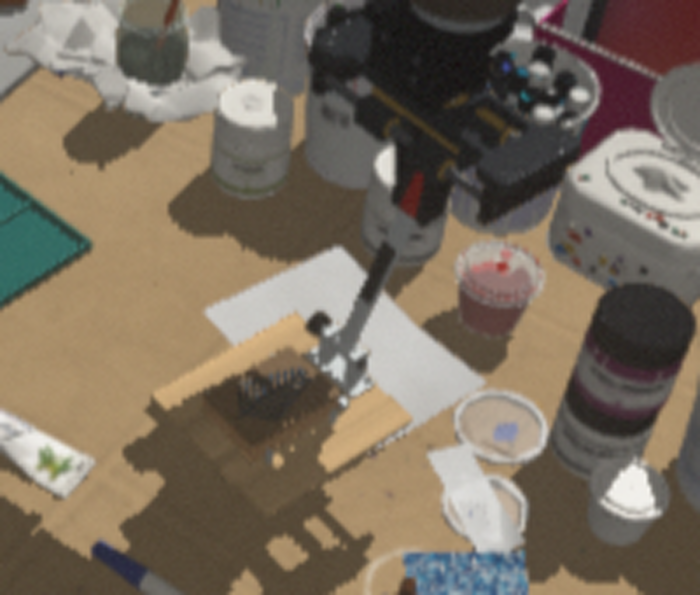

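The bar leans back past upright, from the hinge at (340,365) to the red grip at (415,190). The block is still in place. Next I release, retreat and measure the block.

```bash
python3 steer.py '[[0.6,0,0,0,0,0,0],[0.6,0,0,0,0,0,0],[0.6,0,0,0,0,0,0],[0.6,0,0,0,0,0,0],[0.6,0,0,-0.04,0,0,0],[0.6,0,0,-0.08,0,0,0],[0.6,0,0,-0.1,0,0,0],[0.6,0,0,-0.1,0,0,0]]'
python3 steer.py '[[1,-0.3,0.0,0,0,0,0],[1,-0.3,0.0,0,0,0,0],[1,-0.3,0.0,0,0,0,0],[1,-0.3,0.0,0,0,0,0],[1,-0.3,0.0,0,0,0,0],[1,-0.3,0.0,0,0,0,0],[1,-0.3,0.0,0,0,0,0]]'
python3 - <<'E'
from h import *
for n in('scene','top'):
    c=snap(n,n+'3')
    v,u=np.mgrid[:384,:512]; w=c['z_map'].ravel(); K=c['K']
    d=np.c_[(u.ravel()-K[0,2])/K[0,0]*w,-(v.ravel()-K[1,2])/K[1,1]*w,-w]
    q=d@c['world_from_camera'][:3,:3].T+c['world_from_camera'][:3,3]
    m=(w>0)&(q[:,2]>.028)&(q[:,2]<.042)&(np.hypot(q[:,0]-.596,q[:,1]+.154)<.056)
    print(n,m.sum(),cv2.minAreaRect((q[m,:2]*1000).astype(np.float32)),q[m].mean(0).round(4))
a=np.hstack([cv2.resize(np.load(f'pics/{n}3.npz')['pixels'][y:y+90,x:x+90,::-1],(400,400),interpolation=cv2.INTER_CUBIC) for n,x,y in(('scene',270,180),('top',270,145))])
cv2.imwrite('pics/g3.png',a)
E
```

```text
time_s: 6.5
tcp_pos: [0.7171, -0.1925, 0.2603]
ee_rot: [[0.953, -0.301, 0.008], [-0.301, -0.953, -0.002], [0.008, -0.001, -1.0]]
wrist_force: [1.2, -0.5, 0.8]
gripper_width: 0.595
gripper_force: 0.0
time_s: 7.2
tcp_pos: [0.4224, -0.1008, 0.2539]
ee_rot: [[0.954, -0.3, -0.005], [-0.3, -0.954, 0.001], [-0.005, 0.0, -1.0]]
wrist_force: [0.6, -0.1, 0.3]
gripper_width: 0.995
gripper_force: 0.0
scene 599 ((596.8082275390625, -153.77294921875), (62.44289016723633, 88.90380859375), 73.03474426269531) [ 0.5945 -0.1549  0.0339]
top 399 ((596.838623046875, -155.3095245361328), (66.6790771484375, 86.46604919433594), 73.03453826904297) [ 0.5965 -0.1518  0.0337]
```

View pics/g3.png

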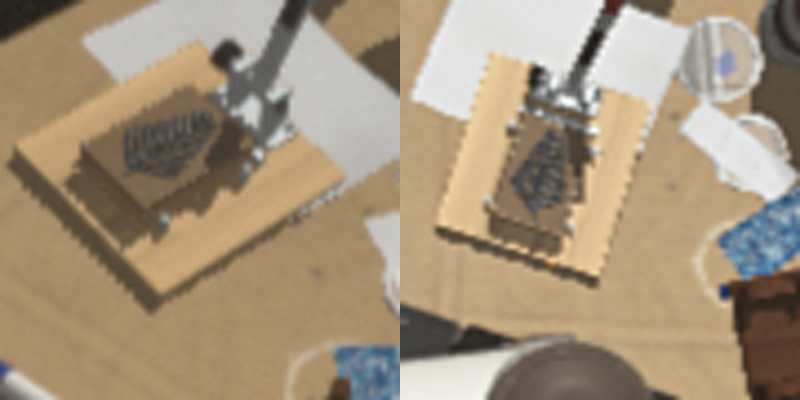

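The bar stays back. The block is clear, with its centre at left panel (155,140) and right panel (540,175), and depth puts it at (0.597,-0.154).

```bash
python3 go.py .5968 -.1545 .10 -17.3
```

```text
turn [-0.   -0.02 -0.18]
shift [0.1767 0.0002 0.1553] tcp [ 0.4282 -0.1013  0.2552] j [  8.   2. -21.   0. -67.  65.]
```

```bash
python3 steer.py '[[1,0.1767,0,0.06,0,0,0],[1,0.1767,0,0.06,0,0,0],[1,0.1767,0,0.1,0,0,0],[1,0.1767,0,0.15,0,0,0],[1,0.1767,0,0.155,0,0,0],[1,0.1767,0,0.155,0,0,0],[1,0.1767,0,0.155,0,0,0]]'
python3 go.py .5968 -.1545 .0175 -17.3
```

```text
time_s: 8.0
tcp_pos: [0.5981, -0.1551, 0.0975]
ee_rot: [[0.953, -0.301, -0.005], [-0.301, -0.953, -0.001], [-0.005, 0.002, -1.0]]
wrist_force: [0.3, -0.0, 0.8]
gripper_width: 0.999
gripper_force: 0.0
turn [ 0.12  0.27 -0.25]
shift [-0.001  -0.0003  0.08  ] tcp [ 0.5981 -0.1551  0.0975] j [  0.  28. -10.   0. -53.  72.]
```

```bash
python3 steer.py '[[1,-0.001,0,0.04,0,0,0],[1,-0.001,0,0.07,0,0,0],[1,-0.001,0,0.08,0,0,0],[1,-0.001,0,0.08,0,0,0],[0.4,-0.001,0,0.08,0,0,0],[0.4,-0.001,0,0.08,0,0,0],[0.4,-0.001,0,0.08,0,0,0],[0.4,-0.001,0,0.08,0,0,0]]'
python3 steer.py '[[0.4,0,0,0,0,0,0],[0.4,0,0,0,0,0,0],[0.4,0,0,0,0,0,0]]'
```

```text
time_s: 8.8
tcp_pos: [0.5978, -0.154, 0.0214]
ee_rot: [[0.954, -0.301, 0.002], [-0.301, -0.954, -0.0], [0.002, -0.001, -1.0]]
wrist_force: [0.4, 2.2, -0.6]
gripper_width: 0.725
gripper_force: 0.1
time_s: 9.1
tcp_pos: [0.5979, -0.154, 0.0212]
ee_rot: [[0.954, -0.301, 0.001], [-0.301, -0.954, -0.0], [0.001, -0.0, -1.0]]
wrist_force: [-1.0, -0.7, 5.4]
gripper_width: 0.685
gripper_force: 30.0
```

```bash
python3 steer.py '[[0.4,0,0,-0.02,0,0,0],[0.4,0,0,-0.05,0,0,0],[0.4,0,0,-0.09,0,0,0],[0.4,0,0,-0.13,0,0,0],[0.4,0,0,-0.13,0,0,0]]'
python3 go.py .4806 .3693 .12 1.6
```

```text
time_s: 9.6
tcp_pos: [0.6009, -0.1547, 0.1565]
ee_rot: [[0.954, -0.3, 0.012], [-0.3, -0.954, -0.002], [0.012, -0.002, -1.0]]
wrist_force: [0.5, 0.4, -1.2]
gripper_width: 0.688
gripper_force: 30.0
turn [ 1.000e-02 -7.000e-01 -1.905e+01]
shift [-0.2723 -0.4637  0.0341] tcp [ 0.6009 -0.1547  0.1565] j [  1.  24.  -6.   0. -59.  72.]
```

```bash
python3 steer.py '[[0.4,-0.137,-0.232,0.0,0,0,0],[0.4,-0.137,-0.232,0.0,0,0,0],[0.4,-0.137,-0.232,0.0,0,0,0],[0.4,-0.137,-0.232,0.0,0,0,0],[0.4,-0.137,-0.232,0.0,0,0,0],[0.4,-0.137,-0.232,0.0,0,0,0],[0.4,-0.137,-0.232,0.0,0,0,0]]'
python3 steer.py '[[0.4,-0.136,-0.232,0.0,0,0,-19],[0.4,-0.136,-0.232,0.0,0,0,-19],[0.4,-0.136,-0.232,0.0,0,0,-19],[0.4,-0.136,-0.232,0.0,0,0,-19],[0.4,-0.136,-0.232,0.02,0,0,-19],[0.4,-0.136,-0.232,0.03,0,0,-19],[0.4,-0.136,-0.232,0.03,0,0,-19],[0.4,-0.136,-0.232,0.03,0,0,-19]]'
python3 steer.py '[[0.4,0,0,0,0,0,0],[0.4,0,0,0,0,0,0]]'
python3 go.py .4806 .3693 .06 1.6
python3 - <<'E'
from h import *
c=snap('scene','s4p'); cv2.imwrite('pics/g4.png',cv2.resize(c['pixels'][100:220,90:260,::-1],None,fx=4,fy=4,interpolation=cv2.INTER_CUBIC))
E
```

```text
time_s: 10.3
tcp_pos: [0.5352, 0.1108, 0.1492]
ee_rot: [[0.955, -0.297, -0.002], [-0.297, -0.955, -0.0], [-0.002, 0.001, -1.0]]
wrist_force: [0.3, -0.7, -1.0]
gripper_width: 0.684
gripper_force: 30.0
time_s: 11.1
tcp_pos: [0.4763, 0.3691, 0.1187]
ee_rot: [[1.0, 0.025, -0.002], [0.025, -1.0, -0.003], [-0.002, 0.003, -1.0]]
wrist_force: [0.3, -1.0, -1.6]
gripper_width: 0.683
gripper_force: 30.0
time_s: 11.3
tcp_pos: [0.4773, 0.3693, 0.1209]
ee_rot: [[1.0, 0.024, 0.001], [0.024, -1.0, 0.0], [0.001, -0.0, -1.0]]
wrist_force: [-0.4, -1.1, -1.5]
gripper_width: 0.689
gripper_force: 30.0
turn [-0.03 -0.03 -0.23]
shift [0.0033 0.0001 0.0609] tcp [0.4773 0.3693 0.1209] j [ 53.  25. -11.   0. -54.  38.]
```

View pics/g4.png

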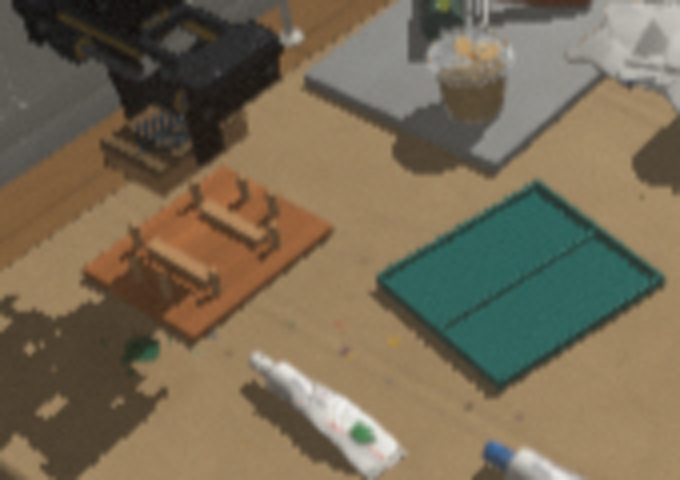

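The block is held level above the rack, at (175,140) in the crop. I'll lower it between the dowels.

```bash
python3 steer.py '[[0.4,0.003,0,0.03,0,0,0],[0.4,0.003,0,0.055,0,0,0],[0.4,0.003,0,0.065,0,0,0],[0.4,0.003,0,0.065,0,0,0],[0.4,0.003,0,0.065,0,0,0]]'
python3 go.py .4806 .3693 .0275 1.6
```

```text
time_s: 11.85
tcp_pos: [0.4803, 0.3711, 0.0564]
ee_rot: [[1.0, 0.026, 0.002], [0.026, -1.0, 0.001], [0.002, -0.001, -1.0]]
wrist_force: [0.1, 0.8, -1.6]
gripper_width: 0.683
gripper_force: 30.0
turn [-0.07 -0.09 -0.1 ]
shift [0.0002 0.0018 0.0289] tcp [0.4803 0.3711 0.0564] j [ 53.  29. -14.   0. -47.  39.]
```

```bash
python3 steer.py '[[0.4,0,0.001,0.012,0,0,0],[0.4,0,0.001,0.022,0,0,0],[0.4,0,0.001,0.028,0,0,0],[0.4,0,0.001,0.028,0,0,0],[0.4,0,0.001,0.028,0,0,0]]'
python3 steer.py '[[0.8,0,0,0.0,0,0,0],[0.8,0,0,0,0,0,0],[0.9,0,0,0,0,0,0],[0.9,0,0,0,0,0,0]]'
python3 go.py .4135 .1832 .12 -92.8
```

```text
time_s: 12.35
tcp_pos: [0.4795, 0.3697, 0.027]
ee_rot: [[1.0, 0.026, -0.0], [0.026, -1.0, -0.0], [-0.0, 0.0, -1.0]]
wrist_force: [0.3, 0.2, -1.1]
gripper_width: 0.685
gripper_force: 30.0
time_s: 12.75
tcp_pos: [0.4796, 0.3697, 0.0274]
ee_rot: [[1.0, 0.026, 0.0], [0.026, -1.0, 0.0], [0.0, -0.0, -1.0]]
wrist_force: [0.2, 0.2, -0.3]
gripper_width: 0.869
gripper_force: 0.0
turn [-2.000e-02  0.000e+00  9.429e+01]
shift [-0.0709  0.1847 -0.0927] tcp [0.4796 0.3697 0.0274] j [ 53.  32. -15.   0. -43.  39.]
```

```bash
python3 steer.py '[[0.9,0,0,-0.03,0,0,0],[0.9,0,0,-0.06,0,0,0],[0.9,0,0,-0.1,0,0,0],[0.9,0,0,-0.12,0,0,0],[0.8,-0.035,0.09,-0.12,0,0,25],[0.8,-0.035,0.09,-0.12,0,0,25],[0.8,-0.035,0.09,-0.12,0,0,25]]'
python3 go.py .4135 .1832 .11 -92.8
python3 - <<'E'
from h import *
for n in('scene','top'):
    c=snap(n,n+'5')
    v,u=np.mgrid[:384,:512]; w=c['z_map'].ravel(); K=c['K']
    d=np.c_[(u.ravel()-K[0,2])/K[0,0]*w,-(v.ravel()-K[1,2])/K[1,1]*w,-w]
    q=d@c['world_from_camera'][:3,:3].T+c['world_from_camera'][:3,3]
    def R(n2,x,y,rad,lo,hi):
        m=(w>0)&(q[:,2]>lo)&(q[:,2]<hi)&(np.hypot(q[:,0]-x,q[:,1]-y)<rad)
        if m.sum()>5:
            b=cv2.minAreaRect((q[m,:2]*1000).astype(np.float32)); print(n,n2,m.sum(),np.round(b[0]),np.round(b[1]),round(b[2],1),q[m].mean(0).round(4))
    R('block',.48,.369,.056,.037,.046); R('white',.4135,.183,.09,.009,.04); R('blue',.458,-.005,.09,.009,.04); R('marker',.4174,-.1877,.09,.008,.03)
E
```

```text
time_s: 13.45
tcp_pos: [0.4436, 0.2735, 0.1471]
ee_rot: [[0.913, -0.407, -0.004], [-0.407, -0.913, -0.002], [-0.003, 0.004, -1.0]]
wrist_force: [0.3, -0.4, -0.3]
gripper_width: 0.809
gripper_force: 0.0
turn [ 2.800e-01 -1.000e-02  6.877e+01]
shift [0.0094 0.0946 0.0374] tcp [0.4436 0.2735 0.1471] j [ 49.  16. -20.  -0. -54.  17.]
scene block 268 [475. 367.] [87. 63.] 4.3 [0.4645 0.3667 0.0399]
scene white 301 [414. 188.] [123.  34.] 85.9 [0.4112 0.1806 0.019 ]
scene blue 306 [459.  10.] [104.  33.] 89.7 [0.4548 0.0066 0.0184]
scene marker 297 [ 417. -188.] [134.  17.] 89.0 [ 0.4149 -0.1906  0.0135]
top block 40 [517. 358.] [49. 18.] 73.2 [0.5142 0.3556 0.0404]
top white 183 [412. 159.] [110.  34.] 81.2 [0.4123 0.1708 0.0181]
top blue 196 [450.   4.] [108. 117.] 57.4 [0.457  0.0082 0.0188]
top marker 154 [ 422. -185.] [130.  99.] 45.1 [ 0.4183 -0.1849  0.0131]
```

```bash
python3 steer.py '[[0.8,0.0094,0.0946,0,0,0,69],[0.8,0.0094,0.0946,0,0,0,69],[0.8,0.0094,0.0946,0,0,0,69],[0.8,0.0094,0.0946,0,0,0,69],[0.8,0.0094,0.0946,0,0,0,69],[0.8,0.0094,0.0946,0.03,0,0,69],[0.8,0.0094,0.0946,0.07,0,0,69],[0.8,0.0094,0.0946,0.07,0,0,69]]'
python3 steer.py '[[0.8,0,0,0,0,0,0],[0.8,0,0,0,0,0,0],[0.8,0,0,0,0,0,0]]'
python3 go.py .4135 .1832 .009 -93
```

```text
time_s: 14.35
tcp_pos: [0.4156, 0.1869, 0.0731]
ee_rot: [[-0.043, -0.999, -0.007], [-0.999, 0.043, -0.006], [0.006, 0.007, -1.0]]
wrist_force: [-0.3, -0.7, 1.0]
gripper_width: 0.8
gripper_force: 0.0
time_s: 14.65
tcp_pos: [0.4186, 0.1892, 0.0781]
ee_rot: [[-0.036, -0.999, 0.002], [-0.999, 0.036, 0.002], [-0.002, -0.002, -1.0]]
wrist_force: [0.0, 0.3, 0.2]
gripper_width: 0.805
gripper_force: 0.0
turn [-0.1   0.09  0.94]
shift [0.0063 0.005  0.0691] tcp [0.4186 0.1892 0.0781] j [ 45.  16. -33.   0. -41. -47.]
```

```bash
python3 steer.py '[[0.8,0.006,0.005,0.03,0,0,0],[0.8,0.006,0.005,0.055,0,0,0],[0.8,0.006,0.005,0.069,0,0,0],[0.8,0.006,0.005,0.069,0,0,0],[0.1,0.006,0.005,0.069,0,0,0],[0.1,0.006,0.005,0.069,0,0,0],[0.1,0.006,0.005,0.069,0,0,0],[0.1,0.006,0.005,0.069,0,0,0]]'
python3 steer.py '[[0.1,0,0,0,0,0,0],[0.1,0,0,0,0,0,0],[0.1,0,0,0,0,0,0],[0.1,0,0,0,0,0,0],[0.1,0,0,0,0,0,0]]'
```

```text
time_s: 15.45
tcp_pos: [0.4129, 0.1829, 0.009]
ee_rot: [[-0.039, -0.999, 0.001], [-0.999, 0.039, 0.001], [-0.001, -0.001, -1.0]]
wrist_force: [-0.4, -1.5, 0.5]
gripper_width: 0.523
gripper_force: 0.0
time_s: 15.95
tcp_pos: [0.4126, 0.1825, 0.0085]
ee_rot: [[-0.039, -0.999, 0.0], [-0.999, 0.039, 0.0], [-0.0, -0.0, -1.0]]
wrist_force: [-1.0, -0.8, 3.2]
gripper_width: 0.313
gripper_force: 29.9
```

```bash
python3 steer.py '[[0.1,0,0,-0.02,0,0,0],[0.1,0,0,-0.06,0,0,0],[0.1,0,0,-0.1,0,0,0],[0.1,0,0,-0.1,0,0,0],[0.1,0,0,-0.1,0,0,0]]'
python3 go.py .6025 .1925 .07 -10
```

```text
time_s: 16.45
tcp_pos: [0.4125, 0.1827, 0.1088]
ee_rot: [[-0.04, -0.999, 0.001], [-0.999, 0.04, 0.002], [-0.002, -0.001, -1.0]]
wrist_force: [-0.1, -0.5, -0.1]
gripper_width: 0.303
gripper_force: 29.9
turn [-1.300e-01  4.000e-02 -8.229e+01]
shift [-0.0173 -0.1894  0.0391] tcp [0.4125 0.1827 0.1088] j [ 45.  12. -32.  -0. -45. -47.]
```

```bash
python3 steer.py '[[0.1,-0.0173,-0.1894,0,0,0,-82.3],[0.1,-0.0173,-0.1894,0,0,0,-82.3],[0.1,-0.0173,-0.1894,0,0,0,-82.3],[0.1,-0.0173,-0.1894,0,0,0,-82.3],[0.1,-0.0173,-0.1894,0,0,0,-82.3],[0.1,-0.0173,-0.1894,0,0,0,-82.3],[0.1,-0.0173,-0.1894,0,0,0,-82.3],[0.1,-0.0173,-0.1894,0,0,0,-82.3]]'
python3 go.py .6025 .1925 .07 -10
```

```text
time_s: 17.25
tcp_pos: [0.6013, 0.1915, 0.1052]
ee_rot: [[0.919, -0.395, -0.005], [-0.395, -0.919, -0.002], [-0.003, 0.004, -1.0]]
wrist_force: [0.4, -0.5, -0.3]
gripper_width: 0.307
gripper_force: 29.9
turn [  0.2    0.22 -13.25]
shift [ 0.0009 -0.0015  0.0352] tcp [0.6013 0.1915 0.1052] j [ 32.  28.  -7.  -0. -55.  34.]
```

```bash
python3 steer.py '[[0.1,0,0,0,0,0,-13.5],[0.1,0,0,0,0,0,-13.5],[0.1,0,0,0.03,0,0,-13.5],[0.1,0,0,0.06,0,0,-13.5],[0.1,0,0,0.06,0,0,-13.5],[0.1,0,0,0.06,0,0,-13.5]]'
python3 go.py .6025 .1925 .018 -10
python3 - <<'E'
from h import *
c=snap('scene','s6p'); cv2.imwrite('pics/g6.png',cv2.resize(c['pixels'][100:240,90:260,::-1],None,fx=4,fy=4,interpolation=cv2.INTER_CUBIC))
E
```

```text
time_s: 17.85
tcp_pos: [0.6018, 0.1917, 0.0467]
ee_rot: [[0.985, -0.175, -0.003], [-0.175, -0.985, -0.002], [-0.003, 0.003, -1.0]]
wrist_force: [0.5, 0.9, 0.2]
gripper_width: 0.308
gripper_force: 29.9
turn [ 0.16  0.15 -0.05]
shift [ 0.0006 -0.0009  0.0287] tcp [0.6018 0.1917 0.0467] j [ 32.  32. -10.   0. -48.  48.]
```

View pics/g6.png

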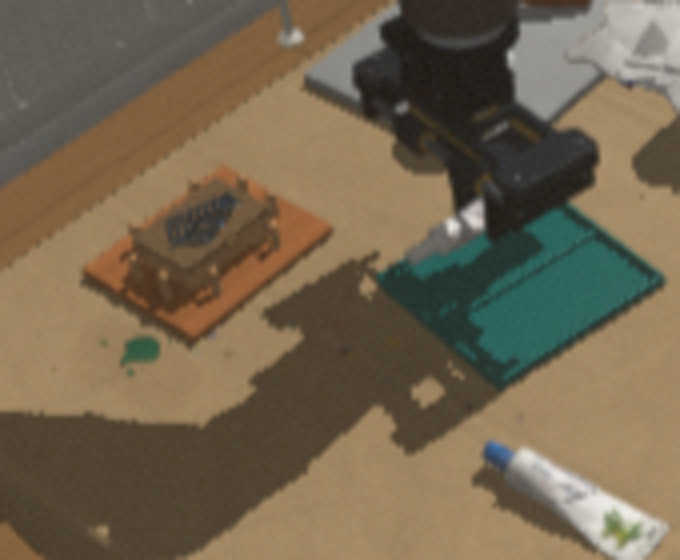

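The block sits flat between the dowels at (205,235). The white tube is held over the left bay with its cap at (420,250).

```bash
python3 steer.py '[[0.1,0,0,0.015,0,0,0],[0.1,0,0,0.025,0,0,0],[0.1,0,0,0.03,0,0,0],[0.1,0,0,0.03,0,0,0],[0.1,0,0,0.03,0,0,0]]'
python3 steer.py '[[0.5,0,0,0,0,0,0],[0.55,0,0,0,0,0,0],[0.6,0,0,0,0,0,0],[0.6,0,0,0,0,0,0],[0.6,0,0,-0.03,0,0,0],[0.6,0,0,-0.07,0,0,0],[0.6,0,0,-0.1,0,0,0],[0.6,0,0,-0.1,0,0,0]]'
python3 go.py .458 -.005 .11 -89
```

```text
time_s: 18.4
tcp_pos: [0.6029, 0.1925, 0.0189]
ee_rot: [[0.985, -0.175, 0.001], [-0.175, -0.985, 0.0], [0.001, -0.0, -1.0]]
wrist_force: [-0.3, -0.0, -0.4]
gripper_width: 0.309
gripper_force: 29.9
time_s: 19.2
tcp_pos: [0.6056, 0.1937, 0.1241]
ee_rot: [[0.985, -0.174, 0.01], [-0.174, -0.985, 0.005], [0.009, -0.006, -1.0]]
wrist_force: [0.5, 0.5, 0.9]
gripper_width: 0.601
gripper_force: 0.0
turn [-0.66 -0.19 78.99]
shift [-0.1109  0.2214  0.0117] tcp [0.6056 0.1937 0.1241] j [ 32.  27.  -6.   0. -56.  48.]
```

```bash
python3 steer.py '[[0.8,-0.111,0.2214,0,0,0,79],[0.8,-0.111,0.2214,0,0,0,79],[0.8,-0.111,0.2214,0,0,0,79],[0.8,-0.111,0.2214,0,0,0,79],[0.8,-0.111,0.2214,0,0,0,79],[0.8,-0.111,0.2214,0,0,0,79],[0.8,-0.111,0.2214,0,0,0,79],[0.8,-0.111,0.2214,0,0,0,79]]'
python3 steer.py '[[0.8,0,0,0,0,0,10.3],[0.8,0,0,0,0,0,10.3],[0.8,0,0,0.02,0,0,10.3],[0.8,0,0,0.04,0,0,10.3],[0.8,0,0,0.04,0,0,10.3],[0.8,0,0,0.04,0,0,10.3]]'
python3 go.py .458 -.005 .009 -89
python3 - <<'E'
from h import *
c=snap('scene','s7p'); cv2.imwrite('pics/g7.png',cv2.resize(c['pixels'][120:260,140:310,::-1],None,fx=4,fy=4,interpolation=cv2.INTER_CUBIC))
E
```

```text
time_s: 20.0
tcp_pos: [0.4539, -0.0068, 0.1181]
ee_rot: [[0.187, -0.982, -0.0], [-0.982, -0.187, 0.0], [-0.0, 0.0, -1.0]]
wrist_force: [0.5, -0.4, 0.4]
gripper_width: 0.803
gripper_force: 0.0
time_s: 20.6
tcp_pos: [0.4545, -0.0064, 0.0783]
ee_rot: [[0.017, -1.0, -0.001], [-1.0, -0.017, -0.001], [0.001, 0.001, -1.0]]
wrist_force: [0.3, 0.4, 0.8]
gripper_width: 0.8
gripper_force: 0.0
turn [ 0.04 -0.03 -0.03]
shift [-0.0013 -0.0036  0.0693] tcp [ 0.4545 -0.0064  0.0783] j [ 20.  16. -34.   0. -41. -19.]
```

View pics/g7.png

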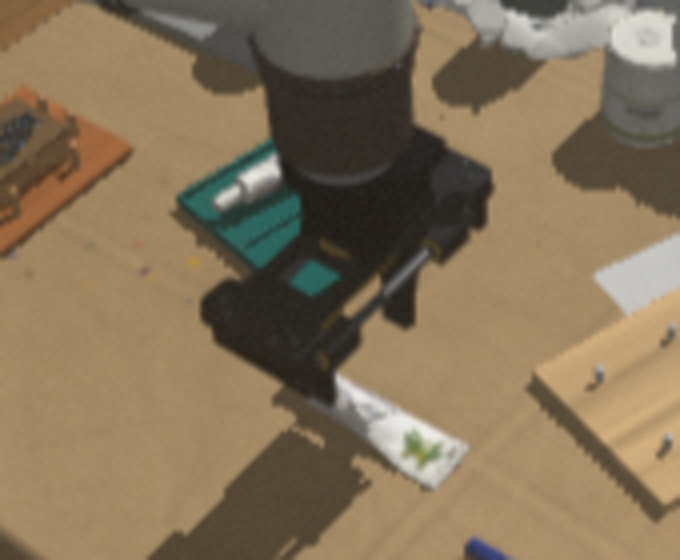

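The white tube lies in its bay with its cap at (225,198). The fingers, at (320,385) and (400,310), straddle the blue tube.

```bash
python3 steer.py '[[0.8,-0.001,-0.0035,0.03,0,0,0],[0.8,-0.001,-0.0035,0.055,0,0,0],[0.8,-0.001,-0.0035,0.069,0,0,0],[0.8,-0.001,-0.0035,0.069,0,0,0],[0.1,-0.001,-0.0035,0.069,0,0,0],[0.1,-0.001,-0.0035,0.069,0,0,0],[0.1,-0.001,-0.0035,0.069,0,0,0],[0.1,-0.001,-0.0035,0.069,0,0,0]]'
python3 steer.py '[[0.1,0,0,0,0,0,0],[0.1,0,0,0,0,0,0],[0.1,0,0,0,0,0,0],[0.1,0,0,0,0,0,0],[0.1,0,0,0,0,0,0]]'
python3 steer.py '[[0.1,0,0,-0.02,0,0,0],[0.1,0,0,-0.06,0,0,0],[0.1,0,0,-0.1,0,0,0],[0.1,0,0,-0.1,0,0,0],[0.1,0,0,-0.1,0,0,0]]'
python3 go.py .5897 .1197 .07 -10
```

```text
time_s: 21.45
tcp_pos: [0.4585, -0.0051, 0.0101]
ee_rot: [[0.015, -1.0, 0.002], [-1.0, -0.015, 0.001], [-0.001, -0.002, -1.0]]
wrist_force: [-0.1, -0.6, -1.4]
gripper_width: 0.523
gripper_force: 0.0
time_s: 21.95
tcp_pos: [0.4581, -0.0052, 0.0096]
ee_rot: [[0.016, -1.0, 0.0], [-1.0, -0.016, -0.0], [0.0, -0.0, -1.0]]
wrist_force: [-1.2, 0.1, 6.8]
gripper_width: 0.364
gripper_force: 29.9
time_s: 22.45
tcp_pos: [0.4581, -0.0051, 0.1097]
ee_rot: [[0.015, -1.0, 0.002], [-1.0, -0.015, 0.001], [-0.001, -0.002, -1.0]]
wrist_force: [-0.8, 0.1, -0.9]
gripper_width: 0.361
gripper_force: 29.8
turn [-1.200e-01 -2.000e-02 -7.915e+01]
shift [-0.1228 -0.1334  0.0401] tcp [ 0.4581 -0.0051  0.1097] j [ 20.  13. -31.  -0. -46. -19.]
```

```bash
python3 steer.py '[[0.1,-0.1228,-0.1334,0,0,0,-79],[0.1,-0.1228,-0.1334,0,0,0,-79],[0.1,-0.1228,-0.1334,0,0,0,-79],[0.1,-0.1228,-0.1334,0,0,0,-79],[0.1,-0.1228,-0.1334,0,0,0,-79],[0.1,-0.1228,-0.1334,0,0,0,-79],[0.1,-0.1228,-0.1334,0,0,0,-79],[0.1,-0.1228,-0.1334,0,0,0,-79]]'
python3 steer.py '[[0.1,0,0,0,0,0,-10.4],[0.1,0,0,0,0,0,-10.4],[0.1,0,0,0.03,0,0,-10.4],[0.1,0,0,0.06,0,0,-10.4],[0.1,0,0,0.06,0,0,-10.4],[0.1,0,0,0.06,0,0,-10.4]]'
python3 go.py .5897 .1197 .019 -10
```

```text
time_s: 23.25
tcp_pos: [0.5882, 0.1192, 0.1064]
ee_rot: [[0.939, -0.343, -0.005], [-0.343, -0.939, -0.002], [-0.004, 0.003, -1.0]]
wrist_force: [0.2, 0.5, 0.2]
gripper_width: 0.361
gripper_force: 29.8
time_s: 23.85
tcp_pos: [0.5888, 0.1191, 0.0478]
ee_rot: [[0.985, -0.173, -0.003], [-0.173, -0.985, -0.002], [-0.003, 0.002, -1.0]]
wrist_force: [0.5, -0.2, 0.2]
gripper_width: 0.366
gripper_force: 29.8
turn [0.14 0.16 0.05]
shift [ 0.0009 -0.0008  0.0288] tcp [0.5888 0.1191 0.0478] j [ 27.  30. -15.   0. -45.  53.]
```

```bash
python3 steer.py '[[0.1,0,0,0.015,0,0,0],[0.1,0,0,0.025,0,0,0],[0.1,0,0,0.03,0,0,0],[0.1,0,0,0.03,0,0,0],[0.1,0,0,0.03,0,0,0]]'
python3 steer.py '[[0.5,0,0,0,0,0,0],[0.55,0,0,0,0,0,0],[0.55,0,0,0,0,0,0],[0.55,0,0,0,0,0,0],[0.55,0,0,-0.03,0,0,0],[0.55,0,0,-0.07,0,0,0],[0.55,0,0,-0.11,0,0,0],[0.55,0,0,-0.11,0,0,0]]'
python3 go.py .4174 -.188 .11 -91.5
```

```text
time_s: 24.35
tcp_pos: [0.5899, 0.1197, 0.0199]
ee_rot: [[0.985, -0.173, 0.001], [-0.173, -0.985, 0.0], [0.001, -0.0, -1.0]]
wrist_force: [0.1, 0.3, 0.2]
gripper_width: 0.363
gripper_force: 29.8
time_s: 25.15
tcp_pos: [0.5934, 0.1209, 0.1361]
ee_rot: [[0.985, -0.172, 0.013], [-0.172, -0.985, 0.004], [0.012, -0.006, -1.0]]
wrist_force: [0.5, 1.1, -0.1]
gripper_width: 0.549
gripper_force: 0.0
turn [-0.78 -0.3  81.61]
shift [-0.1207  0.3347  0.0226] tcp [0.5934 0.1209 0.1361] j [ 27.  24. -10.   0. -55.  53.]
```

```bash
python3 steer.py '[[0.55,-0.12,0.333,0,0,0,81.5],[0.55,-0.12,0.333,0,0,0,81.5],[0.55,-0.12,0.333,0,0,0,81.5],[0.55,-0.12,0.333,0,0,0,81.5],[0.55,-0.12,0.333,0,0,0,81.5],[0.55,-0.12,0.333,0,0,0,81.5],[0.55,-0.12,0.333,0,0,0,81.5],[0.55,-0.12,0.333,0,0,0,81.5]]'
python3 steer.py '[[0.55,0,0,0,0,0,13],[0.55,0,0,0,0,0,13],[0.55,0,0,0.03,0,0,13],[0.55,0,0,0.06,0,0,13],[0.55,0,0,0.06,0,0,13],[0.55,0,0,0.06,0,0,13]]'
python3 go.py .4174 -.188 .005 -91.5
python3 - <<'E'
from h import *
c=snap('scene','s8p'); cv2.imwrite('pics/g8.png',cv2.resize(c['pixels'][120:300,140:360,::-1],None,fx=3.3,fy=3.3,interpolation=cv2.INTER_CUBIC))
E
```

```text
time_s: 25.95
tcp_pos: [0.4101, -0.1906, 0.129]
ee_rot: [[0.183, -0.983, -0.002], [-0.983, -0.183, 0.0], [-0.001, 0.002, -1.0]]
wrist_force: [-0.2, -0.2, -0.1]
gripper_width: 0.551
gripper_force: 0.0
time_s: 26.55
tcp_pos: [0.4137, -0.1878, 0.0695]
ee_rot: [[-0.03, -1.0, -0.001], [-1.0, 0.03, -0.0], [0.0, 0.001, -1.0]]
wrist_force: [0.7, 0.1, -0.3]
gripper_width: 0.548
gripper_force: 0.0
turn [ 0.05 -0.02 -0.19]
shift [ 0.0001 -0.0038  0.0645] tcp [ 0.4137 -0.1878  0.0695] j [ -4.  16. -34.   0. -39.   2.]
```

View pics/g8.png

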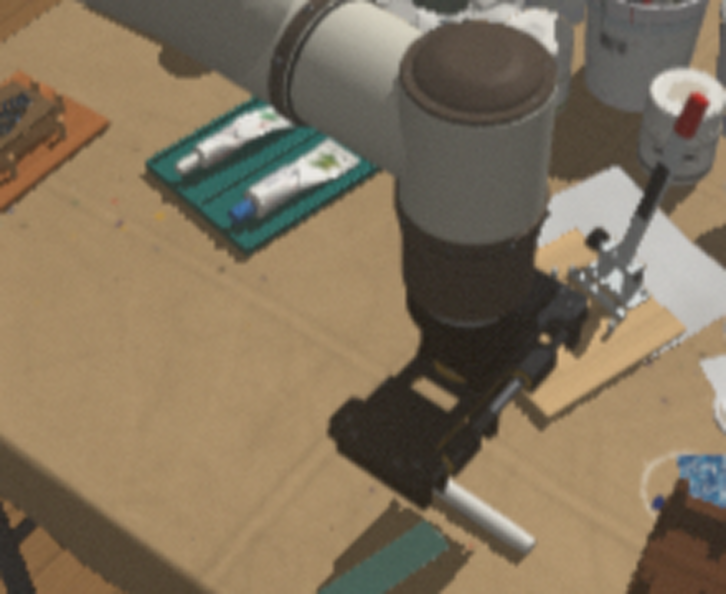

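Both tubes lie in their bays (caps at (188,163) and (243,210)), and the bar is still back (grip at (690,115)). The marker is under the gripper, with one end at (525,545). I'll grasp it.

```bash
python3 steer.py '[[0.55,0,-0.0038,0.03,0,0,0],[0.55,0,-0.0038,0.05,0,0,0],[0.55,0,-0.0038,0.0645,0,0,0],[0.55,0,-0.0038,0.0645,0,0,0],[0,0,-0.0038,0.0645,0,0,0],[0,0,-0.0038,0.0645,0,0,0],[0,0,-0.0038,0.0645,0,0,0],[0,0,-0.0038,0.0645,0,0,0]]'
python3 steer.py '[[0,0,0,0,0,0,0],[0,0,0,0,0,0,0],[0,0,0,0,0,0,0],[0,0,0,0,0,0,0]]'
python3 steer.py '[[0,0,0,-0.02,0,0,0],[0,0,0,-0.06,0,0,0],[0,0,0,-0.1,0,0,0],[0,0,0,-0.1,0,0,0],[0,0,0,-0.1,0,0,0]]'
python3 go.py .480 -.390 .07 -168.7
```

```text
time_s: 27.4
tcp_pos: [0.4179, -0.1878, 0.0056]
ee_rot: [[-0.03, -1.0, 0.002], [-1.0, 0.03, -0.0], [0.0, -0.002, -1.0]]
wrist_force: [0.7, 0.4, -0.0]
gripper_width: 0.268
gripper_force: 0.0
time_s: 27.8
tcp_pos: [0.4176, -0.1878, 0.0052]
ee_rot: [[-0.03, -1.0, 0.0], [-1.0, 0.03, -0.0], [0.0, -0.0, -1.0]]
wrist_force: [-0.8, 1.0, 5.9]
gripper_width: 0.165
gripper_force: 30.0
time_s: 28.3
tcp_pos: [0.4177, -0.1876, 0.1054]
ee_rot: [[-0.03, -1.0, 0.002], [-1.0, 0.03, 0.0], [-0.0, -0.002, -1.0]]
wrist_force: [-0.7, -0.8, -0.8]
gripper_width: 0.17
gripper_force: 30.0
turn [-0.09  0.1  76.96]
shift [ 0.2004 -0.0684  0.0355] tcp [ 0.4177 -0.1876  0.1054] j [ -4.  13. -32.  -0. -45.   2.]
```

```bash
python3 steer.py '[[0,0.2,-0.0684,0,0,0,77],[0,0.2,-0.0684,0,0,0,77],[0,0.2,-0.0684,0,0,0,77],[0,0.2,-0.0684,0,0,0,77],[0,0.2,-0.0684,0,0,0,77],[0,0.2,-0.0684,0,0,0,77],[0,0.2,-0.0684,0,0,0,77],[0,0.2,-0.0684,0,0,0,77]]'
python3 steer.py '[[0,0,0,0,0,0,8.3],[0,0,0,0,0,0,8.3],[0,0,0,0.02,0,0,8.3],[0,0,0,0.03,0,0,8.3],[0,0,0,0.03,0,0,8.3]]'
python3 go.py .480 -.390 .029 -168.7
python3 - <<'E'
from h import *
c=snap('scene','s9p'); cv2.imwrite('pics/g9.png',cv2.resize(c['pixels'][200:340,270:420,::-1],None,fx=4,fy=4,interpolation=cv2.INTER_CUBIC))
E
```

```text
time_s: 29.1
tcp_pos: [0.4785, -0.3894, 0.1018]
ee_rot: [[-0.945, -0.327, -0.004], [-0.327, 0.945, 0.003], [0.003, 0.004, -1.0]]
wrist_force: [-0.3, 0.2, 0.1]
gripper_width: 0.166
gripper_force: 30.0
time_s: 29.6
tcp_pos: [0.478, -0.3888, 0.0719]
ee_rot: [[-0.981, -0.196, -0.005], [-0.196, 0.981, 0.003], [0.005, 0.004, -1.0]]
wrist_force: [-0.7, -0.4, 0.4]
gripper_width: 0.165
gripper_force: 30.0
turn [ 0.22 -0.27 -0.  ]
shift [-0.0019 -0.0018  0.0429] tcp [ 0.478  -0.3888  0.0719] j [-24.  29. -11.  -0. -50. -55.]
```

View pics/g9.png

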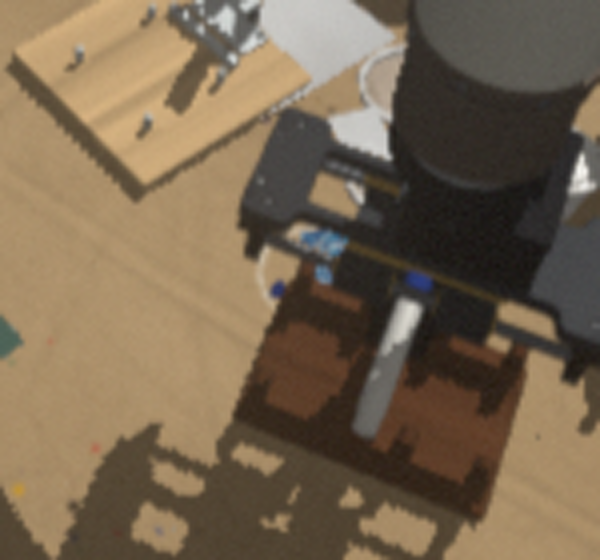

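The marker is over the middle of the rest, parallel to its x, with its near end at (368,425) between the two middle teeth. I'll lower it and watch the force.

```bash
python3 steer.py '[[0,-0.001,-0.001,0.015,0,0,0],[0,-0.001,-0.001,0.028,0,0,0],[0,-0.001,-0.001,0.037,0,0,0],[0,-0.001,-0.001,0.042,0,0,0],[0,-0.001,-0.001,0.042,0,0,0],[0,-0.001,-0.001,0.042,0,0,0]]'
```

```text
time_s: 30.25
tcp_pos: [0.4812, -0.3906, 0.0329]
ee_rot: [[-0.981, -0.195, 0.0], [-0.195, 0.981, -0.0], [-0.0, -0.0, -1.0]]
wrist_force: [0.4, 0.2, -0.8]
gripper_width: 0.168
gripper_force: 30.0
```

```bash
python3 steer.py '[[0,0,0,0.003,0,0,0],[0,0,0,0.003,0,0,0],[0,0,0,0.003,0,0,0],[0.35,0,0,0.003,0,0,0],[0.5,0,0,0.003,0,0,0],[0.5,0,0,0.003,0,0,0],[0.5,0,0,0.003,0,0,0]]'
python3 steer.py '[[0.5,0,0,-0.02,0,0,0],[0.5,0,0,-0.06,0,0,0],[0.5,0,0,-0.11,0,0,0],[0.5,0,0,-0.15,0,0,0],[0.5,0.1,0,-0.15,0,0,0],[0.5,0.14,0,-0.15,0,0,0],[0.5,0.14,0,-0.15,0,0,0],[0.5,0.14,0,-0.15,0,0,0]]'
python3 - <<'E'
from h import *
c=snap('scene','sA'); cv2.imwrite('pics/gA.png',cv2.resize(c['pixels'][120:340,105:415,::-1],None,fx=2.5,fy=2.5,interpolation=cv2.INTER_CUBIC))
t=snap('top','tA')
for n,c in(('s',c),('t',t)):
    v,u=np.mgrid[:384,:512]; w=c['z_map'].ravel(); K=c['K']
    d=np.c_[(u.ravel()-K[0,2])/K[0,0]*w,-(v.ravel()-K[1,2])/K[1,1]*w,-w]
    q=d@c['world_from_camera'][:3,:3].T+c['world_from_camera'][:3,3]
    def R(n2,x,y,yaw,hx,hy,lo,hi):
        a=np.radians(yaw); e=q[:,:2]-[x,y]; X=e@[np.cos(a),np.sin(a)]; Y=e@[-np.sin(a),np.cos(a)]
        m=(w>0)&(q[:,2]>lo)&(q[:,2]<hi)&(abs(X)<hx)&(abs(Y)<hy)
        if m.sum()>3:
            L=np.c_[X,Y][m]*1000; b=cv2.minAreaRect(L.astype(np.float32)); print(n,n2,m.sum(),'ctr',np.round(b[0]),np.round(b[1]),round(b[2],1),'zmed',np.median(q[m,2]).round(4))
    R('block',.4796,.3693,1.6,.075,.062,.037,.05); R('white',.5961,.1561,-10,.09,.075,.018,.06); 
    R('Lbay',.6025,.1925,-10,.09,.03,.016,.06);R('Rbay',.5897,.1197,-10,.09,.03,.016,.06); R('marker mid',.48,-.39,11.3,.03,.06,.025,.06); R('marker all',.48,-.39,11.3,.09,.013,.03,.06)
E
```

```text
time_s: 30.95
tcp_pos: [0.481, -0.3905, 0.0299]
ee_rot: [[-0.981, -0.195, 0.0], [-0.195, 0.981, -0.0], [-0.0, -0.0, -1.0]]
wrist_force: [0.1, 0.0, 0.4]
gripper_width: 0.439
gripper_force: 0.0
time_s: 31.75
tcp_pos: [0.3393, -0.4176, 0.1802]
ee_rot: [[-0.982, -0.191, -0.001], [-0.191, 0.982, 0.001], [0.001, 0.001, -1.0]]
wrist_force: [-0.3, 0.0, -0.3]
gripper_width: 0.506
gripper_force: 0.0
s block 372 ctr [-3. -2.] [63. 87.] 89.4 zmed 0.0398
s white 435 ctr [-12.  -4.] [114. 108.] 1.3 zmed 0.0265
s Lbay 231 ctr [-11.  -3.] [118.  34.] 0.1 zmed 0.0266
s Rbay 229 ctr [ 4. -4.] [146.  31.] 2.8 zmed 0.0257
s marker mid 19 ctr [-27.  -2.] [14.  7.] 83.3 zmed 0.0382
s marker all 90 ctr [-44.  -2.] [14. 44.] 88.4 zmed 0.0376
t block 367 ctr [-2. -0.] [61. 84.] 89.9 zmed 0.0407
t white 393 ctr [5. 2.] [144. 148.] 89.7 zmed 0.0271
t Lbay 217 ctr [ 1. -3.] [160.  33.] 3.7 zmed 0.0271
t Rbay 206 ctr [6. 4.] [ 45. 149.] 86.4 zmed 0.0256
t marker mid 6 ctr [28.  1.] [ 3. 13.] 5.2 zmed 0.0358
t marker all 50 ctr [47. -0.] [14. 45.] 86.4 zmed 0.0374
```

View pics/gA.png

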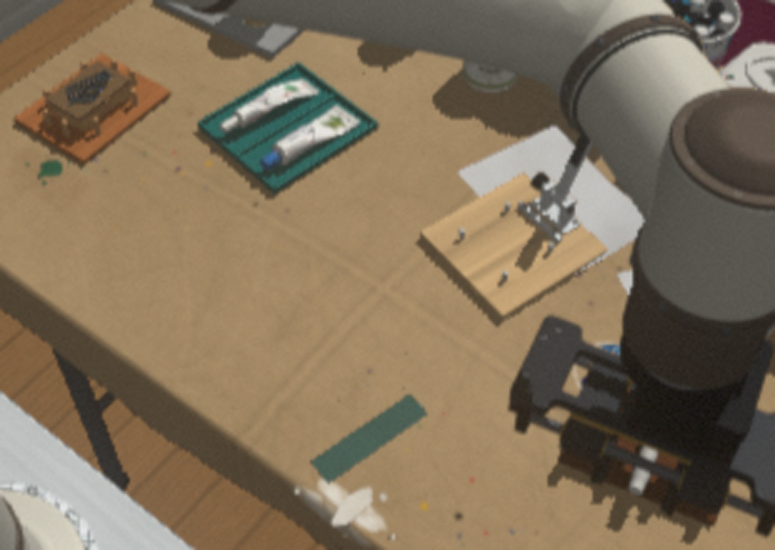

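The block is centred on the rack within about 3 mm. Both tubes are lengthwise in their own bays, centred within about 4 mm. The marker ends measure -66 and +69 mm across the rest, down in the middle notch, and the gripper is clear. I'm handing the job in.

```bash
python3 -c "
from station import r, camrig, workorder, sensors
print(workorder.finish_job())"
```

```text
the job is handed in; nothing more can be done
None
```

I handed the job in after about 32 s of robot time; no pass/fail result came back, but my last pictures and depth readings showed the bar back past upright, the block flat and face up on the rack, one tube in each tray bay, and the marker in the brush rest's middle notch.

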